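# Unlatch a sample chamber and hold its sprung lid at the set angle

### The job

On the bench-top sample chamber, turn the black latch grip so that its yellow tab swings off the lid and points straight at the green mark near the front edge. Then lift the spring-closed lid by its blue bar handle until the lid is in line with (parallel to) the red angle pointer beside it, and finish holding it still there by the bar, since the lid falls shut when let go. Leave the latch at its mark, do not shift the red pointer, and leave the bottles and beaker where they stand.

Things in the scene. Friction and masses are not known exactly. Their poses are not given: they have to be found in the camera images.
- instrument: bench instrument fixed to the table, 220 (x) x 300 (y) x 100 mm tall; origin at the centre of its underside. Its x axis points from its front (robot side) to its back, y to its left, z up. On its left part is the lid (148 mm wide in y, centred at y = +45 mm, from x = -105 mm to the hinge at x = +90 mm, top of the closed lid 112 mm above the table); on its right, on the deck 100 mm above the table, is the turn-latch (axis at x = -20, y = -75 mm)
- latch (a joint): angle of the turn-latch about its upright axis, rad; 0 = yellow tab points along the instrument's +y, over the lid; it grows anticlockwise seen from above; pi/2 = tab points to the instrument's front (-x), exactly at the green mark. Starts at 0.15 to 0.55, where the tab blocks the lid; the stops are at -0.2 and 2.1, so it can be turned too far. It turns stiffly (about 0.05 N m) and stays where it is left
- latch_grip (a point): point on the latch axis, in the middle of the height to grip, 145 mm above the table. The grip is an upright black fin 12 mm thick, 46 mm long (along the tab's direction), from 119 to 161 mm above the table. The tab under it is 16 mm wide and reaches 62 mm from the axis, its top 119 mm above the table. This point's +y axis is the direction in which the tab points
- latch_mark (a point): green painted mark on the deck in front of the latch axis, 20 x 14 mm, 100 mm above the table; the tab must point at it
- lid (a joint): opening angle of the lid about its hinge, rad; 0 = shut and level, grows as the front edge rises, stop at 1.3. A spring and the lid's weight shut it: about 2.5 to 3.5 N upward at the bar just off shut, 6 to 7 N at 0.8 rad. It does not stay open by itself
- lid_hinge (a point): point on the hinge line, 106 mm above the table, in the middle of the lid's width; the hinge line runs along the instrument's y
- lid_bar (a point): blue round bar 12 mm in diameter and 110 mm long, carried by two thin steel arms 60 mm in front of the lid's front edge and 55 mm in front of the instrument's front face; nothing under it down to the table. The point is the bar's centre, 255 mm from the hinge line, at hinge height (106 mm) when shut; its y axis runs along the bar; its x axis lies in the lid's plane and points to the hinge. The arms are 100 mm apart. The bar may turn between gripping fingers as the lid rises
- pointer (a joint): angle of the red pointer about the same hinge line, rad, same sense as the lid's angle: 0 = level, the lid is right when joint lid equals this. Set between 0.4 and 0.8 at the start; held by friction only
- pointer_tip (a point): front end of the red pointer, a thin red strip beside the lid's left edge that swings about the hinge line, 200 mm from it, 89 mm to the instrument's left of the lid's middle; x axis along the pointer towards the hinge. A fixed steel arc with black ticks every 10 degrees stands just outside it (165 mm from the hinge line); arc and pointer reach up to 255 mm above the table
- amber_bottle: brown glass bottle with blue cap, 60 mm across, 130 mm tall, loose bystander; origin at the centre of its underside
- white_bottle: small white plastic bottle, 44 mm across, 100 mm tall, loose bystander; origin at the centre of its underside
- beaker: clear glass beaker, 64 mm across, 85 mm tall, loose bystander; origin at the centre of its underside

How it is judged:
By the outcome, as a careful person would: the job done as asked, in the order asked, and still so for the second after the job is handed in, while the arm keeps its last pose, push and grip.
It also fails if it takes over 50 s, if anything falls off the work surface, if the arm or the gripper's body presses on something with over 40 N, if the wrist force passes 120 N, or if a joint passes its speed limit or range.

### The arm

A 6-joint arm with a two-finger parallel gripper is mounted at the origin on the work surface. World frame = base frame: x ahead of the robot, y to its left, z up, the work surface at z = 0. Lengths are in mm, angles in rad, forces in N, time in s.
With the tool pointing down it reaches from about 275 to 750 mm from the base axis. Payload 10.2 kg.
Tool frame: the origin (TCP) lies between the finger pads; the fingertips stand ctrl.tips_ahead ahead of it and the grasp point (between the pads) lies 8 mm behind it (ctrl.tips_ahead is the distance from the TCP to the fingertips, in mm); z points along the fingers, y is the direction in which the jaws open and shut (so a half turn about z gives the same grasp; the last joint's range is limited). The gripper opens to 85 mm and grips with 20 to 120 N. Pads are 22 mm wide; open, the fingers measure 114 mm over their backs; the gripper's body (76 mm by 85 mm) begins 54 mm behind the grasp point. The pads swing forward as they close: fully open they stand 13 mm farther back than shut.
Start: joints at [1.116, 0.313, 1.498, -0, 1.331, -0.223], TCP at [120.621, 510.962, 242.294] pointing down, gripper open.
Joint ranges: [-2.94, 2.94], [-0.97, 2.17], [0.19, 2.56], [-1.23, 4.37], [0.02, 3.11], [-2.88, 2.88]. Speed limits (rad/s): [2.39, 2.39, 3.01, 3.14, 3.14, 3.14].

### API

Orientations are given as a unit quaternion [w, x, y, z].
In Python, from rig import ctrl gives the robot as it stands. The module is installed in compiled form; this text tells all that it offers.
- The arm moves only by the tool move_arm, never from a script. Its argument "motion" is a list of rows, each an object with "offset": the shift along the tool's x, y, z in m, a list of three; "angular": the turn, a rotation vector about the tool's x, y, z in degrees, a list of three; "jaw": the finger opening in m, from 0 to 0.0854. In form: [{"offset": [tx, ty, tz], "angular": [ax, ay, az], "jaw": jaw}, ...]. A call has 1 to 5 rows; each row is the pose to reach, as a shift and turn from the pose commanded when the call began, along the tool's axes at that moment; what a row does not reach only later rows make up. A row lasts 1/8 s, in which the tool goes at most 62.5 mm and 10.7 degrees, less where a joint would pass 70% of its speed; a pose out of reach is approached as far as the arm can. A call with a gripper value outside its range is refused whole. The fingers move at their own pace and stop on an object; "squeeze" is the grip in N (left out, the last holds). Time passes only in rows, so rows that repeat a pose let the fingers close. It gives the time, the measured TCP pose, the force and the opening at its end, in the units of the state.
- ctrl.sense(): the state, without advancing time (a new reading comes with each control period).
- ctrl.capture(name): name is "side" or "top" or "wrist"; returns a dict with "img" (480x640x3 uint8, red, green, blue), "intrinsics" (3x3 intrinsics, pixels), "rvec" (rotation vector, rad) and "tvec" (3), from world to camera coordinates, as OpenCV has them. Camera axes: x right, y down, z forward; pixel columns grow to the right and rows downward; lengths in mm; the calibration is good to about 2 mm. A picture is of the moment at which its call begins. There is no depth.
- ctrl.finish_job(): hands the job in, once; it reports no verdict.
The state is a dict: "time_s": time; "joints": joint angles; "dq": joint speeds; "tau": joint torques, N m; "eef_pos": TCP position; "ee_rot": TCP orientation; "force": force on the tool from outside, world axes, zero at the start; "wrist_torque": the same for the moment, N m; "grip_width": opening from 0.0 (shut) to 1.0 (fully open).
Only numpy, scipy, OpenCV 4.12 (cv2) and the standard library are available. Lean on these libraries where they do the work, as an engineer would, in place of code of your own. Each camera call takes 0.05 s, during which the arm holds its last target. There are 200 camera calls.

## Working session

There is one attempt and no reset: what is moved stays moved. The work goes in short steps, Python scripts to look and compute and a tool call to move; the robot and the scene stay as the last step left them, time stands still between calls to the robot, and variables do not carry over. Pictures are saved under pics/ and viewed, about 8 in all and at most 12, crops included, and the job is handed in when it is done.

Besides the shell and the picture viewer there is one more tool, called after "Call:" as name([rows], argument=value, ...), one row to a line, values as JSON. move_arm: Moves the arm, as the interface text tells. Its arguments: {"type":"object","properties":{"motion":{"type":"array","items":{"type":"object","properties":{"offset":{"type":"array","items":{"type":"number"}},"angular":{"type":"array","items":{"type":"number"}},"jaw":{"type":"number"}}}},"squeeze":{"type":"number"}},"required":["motion"]}

```bash
mkdir -p pics; cat > h.py <<'E'
import numpy as np, cv2
from rig import ctrl
from scipy.spatial.transform import Rotation as R
def cam(n,save=None):
    c=ctrl.capture(n)
    if save: cv2.imwrite('pics/'+save,c['img'][:,:,::-1])
    c['Rm']=cv2.Rodrigues(np.array(c['rvec'],float))[0]; c['t']=np.array(c['tvec'],float).ravel(); c['K']=np.array(c['intrinsics'])
    return c
def ray(c,uv):
    o=-c['Rm'].T@c['t']; d=c['Rm'].T@np.linalg.inv(c['K'])@np.array([uv[0],uv[1],1.]); return o,d/np.linalg.norm(d)
def onz(c,uv,z):
    o,d=ray(c,uv); return o+d*(z-o[2])/d[2]
def onplane(c,uv,p,n):
    o,d=ray(c,uv); return o+d*((p-o)@n)/(d@n)
def proj(c,P):
    p=c['K']@(c['Rm']@np.array(P,float)+c['t']); return p[:2]/p[2]
E
python3 - <<'E'
from h import *
s=ctrl.sense(); print(s, ctrl.tips_ahead)
a=cam('side');b=cam('top')
cv2.imwrite('pics/a.png',a['img'][:,:,::-1]);cv2.imwrite('pics/b.png',b['img'][:,:,::-1])
for c in(a,b): print(-c['Rm'].T@c['t'],c['Rm'][2],c['K'][0])
E
```

```text
{'time_s': 0.0, 'joints': array([ 1.11561467e+00,  3.13442908e-01,  1.49845610e+00, -3.66915624e-05,
        1.33097027e+00, -2.23422575e-01]), 'dq': array([-2.44571096e-04,  1.81758671e-05, -6.35228077e-06,  3.57406625e-04,
        1.26520137e-03, -2.93031480e-03]), 'tau': array([ 1.96309537e-05, -4.12260854e+01, -2.59750772e+01, -6.38186020e-05,
        3.99119861e-03, -1.07231114e-05]), 'eef_pos': array([120.50873047, 510.73010201, 241.73152975]), 'ee_rot': array([-1.95647566e-04,  1.15616012e-01,  9.93293778e-01, -6.07852756e-04]), 'force': array([ 0.32072096,  0.3385363 , -0.17713193]), 'wrist_torque': array([-0.02498602, -0.01289245, -0.00450625]), 'grip_width': 0.9986276307601286} 11.0
[ 581.92394903 -733.42197494  870.13744983] [ 0.04149352  0.71714031 -0.69569251] [551.67224498   0.         316.67702841]
[ 376.43908312   28.90268232 1185.48486605] [ 0.23009371  0.00419149 -0.97315945] [577.18687818   0.         327.05134477]
```

View pics/a.png

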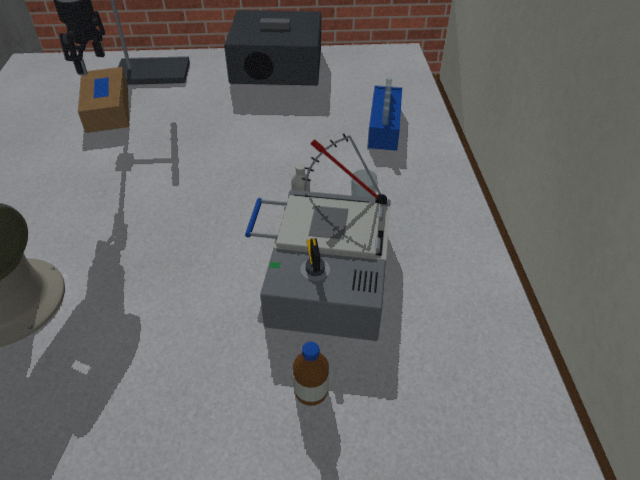

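View pics/b.png

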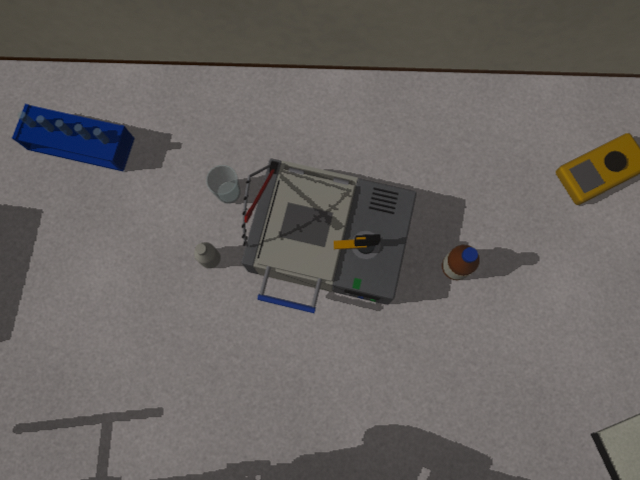

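The side view shows the bar at (247-260, 200-235), green mark (276,265), latch (315,262) and red pointer (316,145)→(381,199). The top view shows the bar (258,298)-(315,309), mark (357,283) and tab tip (335,244).

```bash
cat > m.py <<'E'
from h import *
def mask(c,k,box):
    hsv=cv2.cvtColor(c['img'],cv2.COLOR_RGB2HSV)
    lo,hi={'blue':((105,120,50),(130,255,255)),'green':((45,120,50),(75,255,255)),'red':((0,150,60),(6,255,255)),'yellow':((15,150,110),(32,255,255))}[k]
    m=cv2.inRange(hsv,lo,hi)
    if k=='red': m|=cv2.inRange(hsv,(172,150,60),(180,255,255))
    z=np.zeros_like(m); x0,y0,x1,y1=box; z[y0:y1,x0:x1]=m[y0:y1,x0:x1]; return z
def line(m):  # centroid, ends, axis
    p=np.argwhere(m)[:,::-1].astype(float); c=p.mean(0); d=np.linalg.svd(p-c,full_matrices=False)[2][0]
    s=(p-c)@d; return c,c+d*s.min(),c+d*s.max(),len(p)
B={'side':(235,120,400,300),'top':(225,150,420,330)}
E
python3 - <<'E'
from m import *
from scipy.optimize import least_squares
C={n:cam(n) for n in('side','top')}
D={}
for n,c in C.items():
    for k in('blue','green','red','yellow'):
        r=line(mask(c,k,B[n])); D[n,k]=r; print(n,k,[np.round(x,1) for x in r])
        if k in('blue','green'): print('   ',[onz(c,x,106 if k=='blue' else 100).round(1) for x in r[:3]])
def W(q,P):
    c,s=np.cos(q[2]),np.sin(q[2]); return np.array([q[0]+c*P[0]-s*P[1],q[1]+s*P[0]+c*P[1],P[2]])
def res(q):
    r=[]
    for n,c in C.items():
        ends=D[n,'blue'][1:3]
        for y in(-10,100):
            p=proj(c,W(q,(-165,y,106))); r+=list(min((p-e for e in ends),key=np.linalg.norm))
        r+=list(proj(c,W(q,(q[3],-75,100)))-D[n,'green'][0])
    return np.array(r)
f=least_squares(res,[500,50,-.2,-90]);q=f.x;print(q,res(q).round(1))
for nm,P in dict(hinge=(90,45,106),bar=(-165,45,106),latch=(-20,-75,145)).items():
    w=W(q,P);print(nm,w.round(1),{n:proj(c,w).round(0) for n,c in C.items()})
# pointer on plane y_local=45+89
ny=np.array([-np.sin(q[2]),np.cos(q[2]),0]);nx=np.array([np.cos(q[2]),np.sin(q[2]),0]);h=W(q,(90,134,106))
for n,c in C.items():
    for e in D[n,'red'][:3]:
        v=onplane(c,e,h,ny)-h; print(n,'red',v@nx,v[2],np.arctan2(v[2],-v@nx))
a=W(q,(-20,-75,119))
for n,c in C.items():
    for e in D[n,'yellow'][:3]:
        v=onz(c,e,119)-a; print(n,'tab',v@nx,v@ny,np.arctan2(-v@nx,v@ny))
E
```

```text
side blue [array([358.8, 150.1]), array([401. , 123.1]), array([239.7, 226.2]), np.int64(1056)]
    [array([742.2, 324.4, 106. ]), array([860.3, 432.3, 106. ]), array([473.9,  79.1, 106. ])]
side green [array([274.5, 264.6]), array([269.9, 263.9]), array([279.1, 265.2]), np.int64(49)]
    [array([543.1, -23.9, 100. ]), array([534.4, -21.7, 100. ]), array([551.9, -26.1, 100. ])]
side red [array([340.8, 165.8]), array([312.3, 141.5]), array([377.1, 196.9]), np.int64(249)]
side yellow [array([309.8, 246.2]), array([310.4, 238.7]), array([308.6, 261.8]), np.int64(47)]
top blue [array([287.3, 303.2]), array([257.4, 298.7]), array([359.6, 314.1]), np.int64(313)]
    [array([501.8, 104.2, 106. ]), array([508.6, 160.4, 106. ]), array([485.6, -31.4, 106. ])]
top green [array([358. , 284.6]), array([353.4, 279.4]), array([372.6, 301.2]), np.int64(73)]
    [array([541.7, -27.7, 100. ]), array([551.4, -18.9, 100. ]), array([510.9, -55.8, 100. ])]
top red [array([258. , 195.6]), array([272.3, 170.2]), array([244. , 220.5]), np.int64(105)]
top yellow [array([345.6, 243.3]), array([364.5, 240.4]), 
[... 512 characters left out ...]
73321841 136.2808934609917 0.8741781393515745
side red 26.51882133098635 -15.931855775926351 -2.6006031934469536
top red -28.327755226407618 -2.525723243425091 -0.08892558224768085
top red 118.67689391414498 -263.4221991845418 -1.994082363696104
top red -123.87486816713668 167.04649912044204 0.9327192532799577
side tab -21.23111502263647 42.02248602500592 0.4678246398441918
side tab -18.751831768453954 62.14226075820627 0.2930674920366777
side tab -26.186602119593537 1.8079264679796894 1.5018655762832112
top tab -15.76355358619437 37.67138164824347 0.3963088690088096
top tab -9.880064165973307 1.878662589241484 1.382892698512052
top tab -19.51755079263716 60.50914980954514 0.3120192222582931
```

```bash
cat >> m.py <<'E'
_m=mask
def mask(c,k,box):
    m=_m(c,k,box); n,l,s,_=cv2.connectedComponentsWithStats(m,connectivity=8); return (l==1+s[1:,4].argmax()).astype(np.uint8)
B={'side':(235,120,365,300),'top':(225,150,420,330)}
def W(q,P):
    c,s=np.cos(q[2]),np.sin(q[2]); return np.array([q[0]+c*P[0]-s*P[1],q[1]+s*P[0]+c*P[1],P[2]])
def axes(q): return np.array([np.cos(q[2]),np.sin(q[2]),0]),np.array([-np.sin(q[2]),np.cos(q[2]),0])
E
cat > fit.py <<'E'
from m import *
from scipy.optimize import least_squares
C={n:cam(n) for n in('side','top')}
D={}
for n,c in C.items():
    for k in('blue','green','red','yellow'):
        b=(235,190,300,300) if (n,k)==('side','blue') else B[n]
        if k=='red': b=(235,120,400,300) if n=='side' else b
        r=line(mask(c,k,b)); D[n,k]=r; print(n,k,[np.round(x,1) for x in r])
def res(q):
    r=[]
    for n,c in C.items():
        ends=D[n,'blue'][1:3]
        for y in(-10,100):
            p=proj(c,W(q,(-165,y,106))); r+=list(min((p-e for e in ends),key=np.linalg.norm))
        r+=list(proj(c,W(q,(q[3],-75,100)))-D[n,'green'][0])
    return np.array(r)
f=least_squares(res,[650,36,-.2,-90]);q=f.x;print(q,res(q).round(1)); np.save('q.npy',q)
for nm,P in dict(hinge=(90,45,106),bar=(-165,45,106),latch=(-20,-75,145)).items():
    w=W(q,P);print(nm,w.round(1),{n:proj(c,w).round(0) for n,c in C.items()})
nx,ny=axes(q);h=W(q,(90,134,106))
for n,c in C.items():
    for e in D[n,'red'][:3]:
        v=onplane(c,e,h,ny)-h; print(n,'red',v@nx,v[2],np.arctan2(v[2],-v@nx))
a=W(q,(-20,-75,119))
for n,c in C.items():
    for e in D[n,'yellow'][:3]:
        v=onz(c,e,119)-a; print(n,'tab',v@nx,v@ny,np.arctan2(-v@nx,v@ny))
E
python3 fit.py
```

```text
side blue [array([253.2, 217.3]), array([259.7, 197.9]), array([246.8, 236.3]), np.int64(202)]
side green [array([274.5, 264.6]), array([269.9, 263.9]), array([279.1, 265.2]), np.int64(49)]
side red [array([341., 166.]), array([312.4, 141.4]), array([377., 197.]), np.int64(245)]
side yellow [array([308.3, 245.8]), array([307.9, 239.9]), array([309.1, 255. ]), np.int64(32)]
top blue [array([285.8, 303.3]), array([257.6, 296.5]), array([314. , 310.1]), np.int64(304)]
top green [array([356.5, 283.1]), array([357.4, 278.2]), array([355.6, 287.9]), np.int64(67)]
top red [array([262.8, 187.2]), array([272.3, 170.2]), array([253.7, 203.4]), np.int64(69)]
top yellow [array([343.7, 243.7]), array([333.8, 244.2]), array([353.9, 243.2]), np.int64(157)]
[ 6.53403693e+02  2.88689479e+01 -2.07752754e-01 -9.61839283e+01] [ 0.5 -1.3 -0.   1.1  0.4  0.3  0.4  0.3 -0.2  0.1 -0.1  0.4]
hinge [750.8  54.3 106. ] {'side': array([378., 229.]), 'top': array([318., 178.])}
bar [501.2 106.9 106. ] {'side': array([254., 216.]), 'top': array([286., 303.])}
latch [618.4 -40.4 145. ] {'side': array([315., 253.]), 'top': array([367., 240.])}
side red -88.15325040402479 81.13156292113888 0.7439433829581219
side red -146.6340712456186 134.92380089706558 0.7438311310978054
side red -9.427205711958196 8.717221432157771 0.7462885101569849
top red -63.587224810851176 63.93320622300598 0.7881113016797814
top red -11.602234668152395 16.14394109124055 0.9476469494326162
top red -108.16241611634655 104.91071972738519 0.7701384077490424
side tab -18.54252448397909 40.9504395824049 0.4251833196374533
side tab -21.987447661563653 56.409601447015184 0.3716668462075596
side tab -13.266309895382642 17.27332077515129 0.6549364809199061
top tab -10.919264625431373 40.567743826699385 0.26292990956950846
top tab -16.201805760811474 58.57632085146759 0.26984669270503125
top tab -5.499313632623283 22.090726341548134 0.24398282282867584
```

Fit is good to about 1 px: pointer ≈0.744 rad, latch ≈0.28 rad. Next I hover above the latch.

```bash
cat > t.py <<'E'
from m import *
def go(p,yaw=None,tilt=0):
    "offset (m) and rotvec (deg) in tool axes to bring TCP to p, tool down, jaw axis at world yaw; tilt rad about jaw-perpendicular bar axis"
    s=ctrl.sense(); w,x,y,z=s['ee_rot']; Rt=R.from_quat([x,y,z,w])
    off=Rt.inv().apply(np.array(p)-s['eef_pos'])/1000
    Y=np.array([np.cos(yaw),np.sin(yaw),0]); Z=np.array([0,0,-1.]); X=np.cross(Y,Z)
    T=R.from_rotvec(tilt*X)*R.from_matrix(np.c_[X,Y,Z])
    print('off',off.round(4),'ang',(Rt.inv()*T).as_rotvec(degrees=True).round(1),'t',round(s['time_s'],2),'F',s['force'].round(1),'at',s['eef_pos'].round(1))
E
python3 -c "
from t import *
go([618.4,-40.4,220],0.072)"
```

```text
off [-0.6112 -0.4222  0.0222] ang [-0.   0.  72.6] t 0.3 F [-1.1 -0.2  0.4] at [120.6 510.9 242.1]
```

Call:
move_arm([
  {"offset":[-0.611,-0.422,0.022],"angular":[0,0,72.6],"jaw":0.06},
  {"offset":[-0.611,-0.422,0.022],"angular":[0,0,72.6],"jaw":0.06},
  {"offset":[-0.611,-0.422,0.022],"angular":[0,0,72.6],"jaw":0.06},
  {"offset":[-0.611,-0.422,0.022],"angular":[0,0,72.6],"jaw":0.06},
  {"offset":[-0.611,-0.422,0.022],"angular":[0,0,72.6],"jaw":0.06},
])

```text
time_s: 0.92
eef_pos: [331.0, 277.5, 233.2]
ee_rot: [0.0, 0.554, 0.832, 0.0]
force: [0.4, 1.2, 0.2]
grip_width: 0.698
```

```bash
python3 -c "
from t import *
go([618.4,-40.4,220],0.072)"
```

```text
off [-0.4041  0.1427  0.0133] ang [ 0.  -0.  18.5] t 0.93 F [0.4 1.2 0.2] at [331.  277.5 233.2]
```

Call:
move_arm([
  {"offset":[-0.404,0.143,0.013],"angular":[0,0,18.5],"jaw":0.06},
  {"offset":[-0.404,0.143,0.013],"angular":[0,0,18.5],"jaw":0.06},
  {"offset":[-0.404,0.143,0.013],"angular":[0,0,18.5],"jaw":0.06},
  {"offset":[-0.404,0.143,0.013],"angular":[0,0,18.5],"jaw":0.06},
  {"offset":[-0.404,0.143,0.013],"angular":[0,0,18.5],"jaw":0.06},
])

```text
time_s: 1.55
eef_pos: [542.2, 47.0, 223.5]
ee_rot: [0.0, 0.679, 0.734, 0.0]
force: [1.2, 0.6, -0.1]
grip_width: 0.701
```

Call:
move_arm([
  {"offset":[0,0,0],"angular":[0,0,0],"jaw":0.06},
])

```text
time_s: 1.68
eef_pos: [542.6, 45.8, 222.5]
ee_rot: [-0.0, 0.68, 0.733, -0.0]
force: [-0.3, -0.1, -0.4]
grip_width: 0.703
```

```bash
python3 -c "
from t import *
go([618.4,-40.4,220],0.072)"
```

```text
off [-0.0916  0.0692  0.0025] ang [-0.   0.   0.1] t 1.68 F [-0.3 -0.1 -0.4] at [542.6  45.8 222.5]
```

Call:
move_arm([
  {"offset":[-0.0915,0.069,0.0025],"angular":[0,0,0],"jaw":0.06},
  {"offset":[-0.0915,0.069,0.0025],"angular":[0,0,0],"jaw":0.06},
  {"offset":[-0.0915,0.069,0.0025],"angular":[0,0,0],"jaw":0.06},
])

```text
time_s: 2.05
eef_pos: [617.7, -38.8, 220.0]
ee_rot: [-0.0, 0.68, 0.734, -0.0]
force: [-0.1, -0.4, -1.0]
grip_width: 0.703
```

```bash
python3 - <<'E'
from t import *
go([618.4,-40.4,220],0.072)
c=cam('wrist','w1.png'); print(-c['Rm'].T@c['t'],proj(c,[618.4,-40.4,161]),proj(c,[618.4,-40.4,119]))
E
```

```text
off [-0.0017  0.0005 -0.0001] ang [-0.1 -0.   0.2] t 2.05 F [-0.1 -0.4 -1. ] at [617.7 -38.8 220. ]
[611.96961749  39.3589172  352.62680167] [321.05513157 265.57493287] [320.98401023 242.61884354]
```

View pics/w1.png

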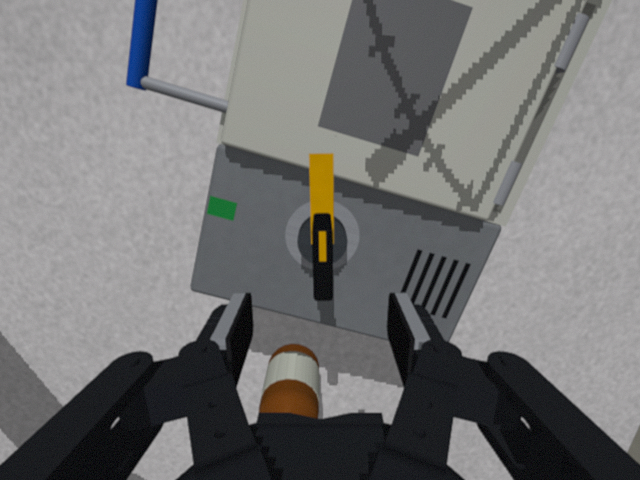

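The fin (322, 215–298) is centred between the pads and upright in the image, with the tab tip at (321,155) and mark at (222,208). Going down now.

```bash
python3 - <<'E'
from m import *
c=cam('wrist'); q=np.load('q.npy'); nx,ny=axes(q)
v=onz(c,(321,155),119)-W(q,(-20,-75,119)); print(v@nx,v@ny,np.arctan2(-v@nx,v@ny))
g=line(mask(c,'green',(180,170,260,250)))[0]; p=onz(c,g,100); print(p, W(q,(q[3],-75,100)))
E
```

```text
-18.198500729799253 59.477095428640126 0.296929336984637
[543.27265302 -25.54161951 100.        ] [543.81840428 -24.67927872 100.        ]
```

Call:
move_arm([
  {"offset":[-0.0015,0.0005,0.045],"angular":[0,0,0],"jaw":0.06},
  {"offset":[-0.0015,0.0005,0.083],"angular":[0,0,0],"jaw":0.06},
  {"offset":[-0.0015,0.0005,0.083],"angular":[0,0,0],"jaw":0.06},
])

```text
time_s: 2.52
eef_pos: [615.8, -36.7, 136.3]
ee_rot: [-0.002, 0.678, 0.735, -0.001]
force: [-0.0, 0.1, -0.1]
grip_width: 0.704
```

```bash
python3 -c "
from t import *
go([618.4,-40.4,137],0.08)"
```

```text
off [-0.0039  0.0023 -0.0007] ang [-0.3 -0.1  0. ] t 2.52 F [-0.   0.1 -0.1] at [615.8 -36.7 136.3]
```

Call:
move_arm([
  {"offset":[-0.003,0.002,0],"angular":[0,0,0],"jaw":0.06},
  {"offset":[-0.003,0.002,0],"angular":[0,0,0],"jaw":0.06},
])

```text
time_s: 2.78
eef_pos: [620.6, -41.3, 140.1]
ee_rot: [0.001, 0.679, 0.734, 0.001]
force: [-0.9, 1.0, 0.1]
grip_width: 0.702
```

```bash
python3 -c "
from t import *
go([618.4,-40.4,137],0.08)"
```

```text
off [ 0.0011 -0.0021  0.0031] ang [ 0.2  0.1 -0.1] t 2.77 F [-0.9  1.   0.1] at [620.6 -41.3 140.1]
```

Call:
move_arm([
  {"offset":[0,0,0],"angular":[0,0,0],"jaw":0.06},
  {"offset":[0,0,0],"angular":[0,0,0],"jaw":0.06},
  {"offset":[0,0,0],"angular":[0,0,0],"jaw":0.06},
])

```text
time_s: 3.15
eef_pos: [619.8, -41.2, 138.2]
ee_rot: [0.0, 0.679, 0.734, 0.0]
force: [0.6, -1.1, 0.1]
grip_width: 0.703
```

```bash
python3 -c "
from t import *
go([618.4,-40.4,137],0.08)"
```

```text
off [ 0.0009 -0.0013  0.0012] ang [ 0.   0.  -0.1] t 3.15 F [ 0.6 -1.1  0.1] at [619.8 -41.2 138.2]
```

Call:
move_arm([
  {"offset":[0.001,-0.001,0.001],"angular":[0,0,0],"jaw":0.06},
  {"offset":[0.001,-0.001,0.001],"angular":[0,0,0],"jaw":0.03},
  {"offset":[0.001,-0.001,0.001],"angular":[0,0,0],"jaw":0.0},
  {"offset":[0.001,-0.001,0.001],"angular":[0,0,0],"jaw":0.0},
  {"offset":[0.001,-0.001,0.001],"angular":[0,0,0],"jaw":0.0},
], squeeze=40)

```text
time_s: 3.78
eef_pos: [619.2, -40.4, 137.2]
ee_rot: [0.001, 0.679, 0.734, 0.0]
force: [4.1, 0.7, -0.6]
grip_width: 0.134
```

```bash
python3 -c "
from t import *
go([618.4,-40.4,137],0.08); s=ctrl.sense(); print(s['grip_width'],s['wrist_torque'])"
```

```text
off [ 0.     -0.0008  0.0002] ang [ 0.1  0.  -0.1] t 3.77 F [ 4.1  0.7 -0.6] at [619.2 -40.4 137.2]
0.1339201196216693 [ 0.01963477 -0.72611432  0.02622145]
```

Call:
move_arm([
  {"offset":[0,0,0],"angular":[0,0,-6],"jaw":0},
  {"offset":[0,0,0],"angular":[0,0,-13],"jaw":0},
  {"offset":[0,0,0],"angular":[0,0,-21],"jaw":0},
  {"offset":[0,0,0],"angular":[0,0,-29],"jaw":0},
  {"offset":[0,0,0],"angular":[0,0,-36],"jaw":0},
])

```text
time_s: 4.4
eef_pos: [619.4, -40.3, 137.2]
ee_rot: [0.001, 0.417, 0.909, 0.0]
force: [5.4, 0.5, -1.6]
grip_width: 0.134
```

Call:
move_arm([
  {"offset":[0,0,0],"angular":[0,0,-8],"jaw":0},
  {"offset":[0,0,0],"angular":[0,0,-16],"jaw":0},
  {"offset":[0,0,0],"angular":[0,0,-24],"jaw":0},
  {"offset":[0,0,0],"angular":[0,0,-30],"jaw":0},
  {"offset":[0,0,0],"angular":[0,0,-34],"jaw":0},
])

```text
time_s: 5.03
eef_pos: [619.5, -40.2, 137.2]
ee_rot: [0.001, 0.134, 0.991, 0.0]
force: [6.8, 0.1, -1.0]
grip_width: 0.135
```

Call:
move_arm([
  {"offset":[0,0,0],"angular":[0,0,0],"jaw":0},
  {"offset":[0,0,0],"angular":[0,0,0],"jaw":0},
])

```text
time_s: 5.28
eef_pos: [619.5, -40.2, 137.3]
ee_rot: [0.001, 0.135, 0.991, 0.0]
force: [6.6, 1.6, -1.4]
grip_width: 0.133
```

```bash
python3 -c "
from t import *
go([618.4,-40.4,137],1.363); s=ctrl.sense(); print(s['grip_width'],s['wrist_torque'])"
```

```text
off [ 0.001  -0.0004  0.0003] ang [ 0.   0.1 -3.6] t 5.28 F [ 6.6  1.6 -1.4] at [619.5 -40.2 137.3]
0.13258232377316595 [ 0.04530314 -1.01433737  0.0575959 ]
```

Call:
move_arm([
  {"offset":[0,0,0],"angular":[0,0,-3.6],"jaw":0},
  {"offset":[0,0,0],"angular":[0,0,-3.6],"jaw":0},
  {"offset":[0,0,0],"angular":[0,0,-3.6],"jaw":0},
])

```text
time_s: 5.65
eef_pos: [619.5, -40.2, 137.3]
ee_rot: [0.001, 0.104, 0.995, 0.0]
force: [6.2, 1.5, -2.0]
grip_width: 0.134
```

Call:
move_arm([
  {"offset":[0,0,0],"angular":[0,0,0],"jaw":0.04},
  {"offset":[0,0,0],"angular":[0,0,0],"jaw":0.04},
  {"offset":[0,0,-0.04],"angular":[0,0,0],"jaw":0.05},
  {"offset":[0,0,-0.08],"angular":[0,0,0],"jaw":0.05},
  {"offset":[0,0,-0.08],"angular":[0,0,0],"jaw":0.05},
])

```text
time_s: 6.28
eef_pos: [619.6, -40.6, 220.4]
ee_rot: [0.003, 0.104, 0.995, -0.0]
force: [-0.3, 0.9, -0.7]
grip_width: 0.588
```

Call:
move_arm([
  {"offset":[0,0,0],"angular":[0,0,0],"jaw":0.05},
  {"offset":[0,0,0],"angular":[0,0,0],"jaw":0.05},
  {"offset":[0,0,0],"angular":[0,0,0],"jaw":0.05},
])

```text
time_s: 6.65
eef_pos: [618.5, -40.3, 216.2]
ee_rot: [-0.001, 0.104, 0.995, 0.0]
force: [-0.0, -0.3, 0.0]
grip_width: 0.584
```

```bash
python3 - <<'E'
from t import *
go([618.4,-40.4,217],1.363)
c=cam('wrist','w2.png'); q=np.load('q.npy')
print([proj(c,W(q,p)).round(1) for p in((-20,-75,119),(-82,-75,119),(q[3],-75,100))])
E
```

```text
off [ 0.0001 -0.0001 -0.0008] ang [ 0.  -0.1  0. ] t 6.65 F [-0.  -0.3  0. ] at [618.5 -40.3 216.2]
[array([320.7, 243.3]), array([320.8, 151.8]), array([320.8, 128.4])]
```

View pics/w2.png

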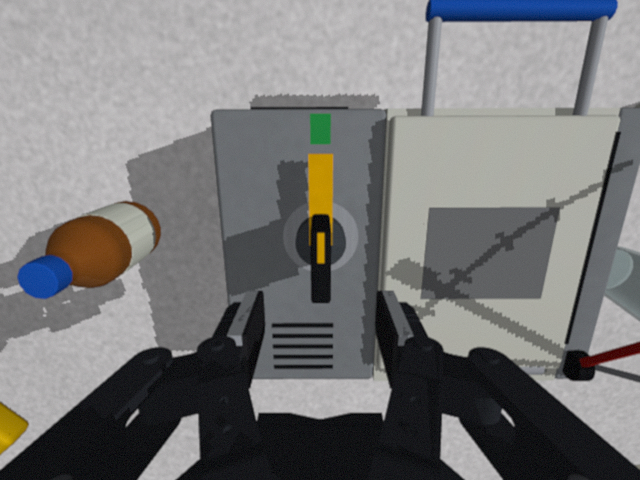

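Tab (320,155–215) points straight at the green mark (320,129). Next I go to the bar.

```bash
python3 - <<'E'
from t import *
go([501.2,106.9,190],-0.208)
E
```

```text
off [0.1452 0.1198 0.0266] ang [-0.  -0.1 90. ] t 6.7 F [0.9 0.1 0.3] at [618.6 -40.3 216.4]
```

Call:
move_arm([
  {"offset":[0.03,0.025,0],"angular":[0,0,10],"jaw":0.05},
  {"offset":[0.06,0.05,0],"angular":[0,0,20],"jaw":0.05},
  {"offset":[0.09,0.075,0.01],"angular":[0,0,30],"jaw":0.05},
  {"offset":[0.12,0.1,0.02],"angular":[0,0,40],"jaw":0.05},
  {"offset":[0.145,0.12,0.027],"angular":[0,0,50],"jaw":0.05},
])

```text
time_s: 7.32
eef_pos: [500.5, 108.0, 189.6]
ee_rot: [-0.0, 0.517, 0.856, -0.0]
force: [-1.2, -0.1, 1.0]
grip_width: 0.588
```

Call:
move_arm([
  {"offset":[0,0,0],"angular":[0,0,10],"jaw":0.05},
  {"offset":[0,0,0],"angular":[0,0,20],"jaw":0.05},
  {"offset":[0,0,0],"angular":[0,0,30],"jaw":0.05},
  {"offset":[0,0,0],"angular":[0,0,40],"jaw":0.05},
  {"offset":[0,0,0],"angular":[0,0,40],"jaw":0.05},
])

```text
time_s: 7.95
eef_pos: [501.5, 107.0, 189.9]
ee_rot: [-0.0, 0.776, 0.631, -0.0]
force: [0.1, -1.3, 0.1]
grip_width: 0.587
```

Call:
move_arm([
  {"offset":[0,0,0],"angular":[0,0,0],"jaw":0.05},
  {"offset":[0,0,0],"angular":[0,0,0],"jaw":0.05},
])

```text
time_s: 8.2
eef_pos: [501.6, 107.0, 190.0]
ee_rot: [-0.0, 0.776, 0.631, -0.0]
force: [0.6, 0.1, 0.0]
grip_width: 0.586
```

```bash
python3 - <<'E'
from t import *
go([501.2,106.9,98],-0.208)
c=cam('wrist'); m=mask(c,'blue',(0,0,640,480)); l=line(m); print(l,[onz(c,x,106).round(1) for x in l[:3]])
E
```

```text
off [-0.0002 -0.0004  0.092 ] ang [-0.  -0.   0.1] t 8.2 F [0.6 0.1 0. ] at [501.6 107.  190. ]
(array([319.79357798, 243.13188073]), array([319.70400501, 165.9910544 ]), array([319.8898068, 326.0047726]), 2616) [array([502.4, 110.6, 106. ]), array([512.5, 159.5, 106. ]), array([489.7,  49.5, 106. ])]
```

Call:
move_arm([
  {"offset":[0,0,0.04],"angular":[0,0,0],"jaw":0.05},
  {"offset":[0,0,0.075],"angular":[0,0,0],"jaw":0.05},
  {"offset":[0,0,0.092],"angular":[0,0,0],"jaw":0.05},
  {"offset":[0,0,0.092],"angular":[0,0,0],"jaw":0.05},
  {"offset":[0,0,0.092],"angular":[0,0,0],"jaw":0.05},
])

```text
time_s: 8.88
eef_pos: [502.1, 107.0, 98.9]
ee_rot: [0.0, 0.776, 0.63, 0.001]
force: [-0.7, -0.2, 0.0]
grip_width: 0.586
```

Call:
move_arm([
  {"offset":[0,0,0],"angular":[0,0,0],"jaw":0.025},
  {"offset":[0,0,0],"angular":[0,0,0],"jaw":0},
  {"offset":[0,0,0],"angular":[0,0,0],"jaw":0},
  {"offset":[0,0,0],"angular":[0,0,0],"jaw":0},
], squeeze=50)

```text
time_s: 9.38
eef_pos: [501.8, 107.0, 98.4]
ee_rot: [0.0, 0.777, 0.63, 0.0]
force: [2.0, -0.6, 1.8]
grip_width: 0.113
```

```bash
python3 - <<'E'
from t import *
q=np.load('q.npy');h=W(q,(90,45,106));nx,ny=axes(q)
go([501.2,106.9,98],-0.208); p=ctrl.sense()['eef_pos']
for a in(.08,.16,.24,.32,.4,.48,.56,.64,.7,.744):
    d=np.array([255*(1-np.cos(a)),255*np.sin(a)]); print(a,d.round(1))
E
```

```text
off [-0.0002 -0.0006  0.0004] ang [ 0. -0.  0.] t 9.38 F [ 2.  -0.6  1.8] at [501.8 107.   98.4]
0.08 [ 0.8 20.4]
0.16 [ 3.3 40.6]
0.24 [ 7.3 60.6]
0.32 [12.9 80.2]
0.4 [20.1 99.3]
0.48 [ 28.8 117.8]
0.56 [ 38.9 135.5]
0.64 [ 50.5 152.3]
0.7 [ 60.  164.3]
0.744 [ 67.4 172.7]
```

Call:
move_arm([
  {"offset":[0,0,-0.005],"angular":[0,0,0],"jaw":0},
  {"offset":[0,0.0005,-0.0125],"angular":[0,0,0],"jaw":0},
  {"offset":[0,0.001,-0.0204],"angular":[0,0,0],"jaw":0},
  {"offset":[0,0.0018,-0.03],"angular":[0,0,0],"jaw":0},
  {"offset":[0,0.0033,-0.0406],"angular":[0,0,0],"jaw":0},
])

```text
time_s: 10.0
eef_pos: [504.7, 106.3, 139.2]
ee_rot: [-0.0, 0.777, 0.63, -0.0]
force: [3.8, 0.6, -4.5]
grip_width: 0.121
```

```bash
cat > lid.py <<'E'
from t import *
q=np.load('q.npy');nx,ny=axes(q);s=ctrl.sense();h=W(q,(90,45,106))
v=s['eef_pos']+[0,0,8]-h;print('t',s['time_s'],'bar r',np.hypot(v@nx,v[2]),'y',v@ny,'angle',np.arctan2(v[2],-v@nx),'F',s['force'].round(1),'w',s['grip_width'])
c=cam('side')
b=mask(c,'blue',(220,60,360,260));l=line(b)
for e in l[:3]:
    # intersect ray with cylinder-plane y local from bar: use centroid at local y 45
    pass
p=onplane(c,l[0],W(q,(0,45,0)),ny)-h;print('cam bar r',np.hypot(p@nx,p[2]),'ang',np.arctan2(p[2],-p@nx),len(np.argwhere(b)))
r=line(mask(c,'red',(235,100,400,300)));h2=W(q,(90,134,106))
print('red',[round(float(np.arctan2(x[2],-x@nx)),3) for x in (onplane(c,e,h2,ny)-h2 for e in r[:2])],r[3])
E
python3 lid.py
```

```text
t 10.0 bar r 254.8396337819059 y 0.13319267248072805 angle 0.16257678305064116 F [ 3.8  0.6 -4.5] w 0.1208320359075338
cam bar r 260.6654673259619 ang 0.07292166935052977 127
red [0.744, 0.743] 248
```

Call:
move_arm([
  {"offset":[0,0.002,-0.01],"angular":[0,0,0],"jaw":0},
  {"offset":[0,0.004,-0.02],"angular":[0,0,0],"jaw":0},
  {"offset":[0,0.007,-0.03],"angular":[0,0,0],"jaw":0},
  {"offset":[0,0.0096,-0.0396],"angular":[0,0,0],"jaw":0},
  {"offset":[0,0.013,-0.049],"angular":[0,0,0],"jaw":0},
])

```text
time_s: 10.68
eef_pos: [516.9, 103.8, 188.1]
ee_rot: [-0.001, 0.777, 0.63, -0.001]
force: [-7.2, 2.4, -2.9]
grip_width: 0.119
```

```bash
python3 lid.py; python3 -c "
from h import *
cam('side','s2.png')"
```

```text
t 10.675 bar r 255.49025392382552 y 0.16836556934856953 angle 0.3604627457723271 F [-7.2  2.4 -2.9] w 0.11945212836939674
cam bar r 256.6721821316408 ang 0.2703760090871082 141
red [0.744, 0.743] 246
```

View pics/s2.png

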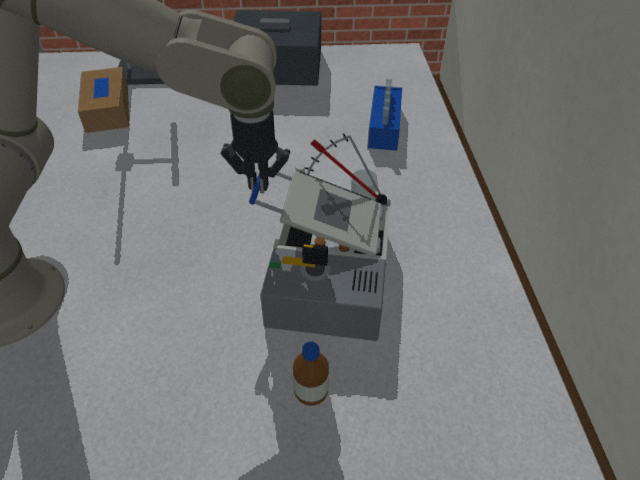

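Lid is rising in the grip (bar near end (253,203)), latch still at its mark. Continuing.

Call:
move_arm([
  {"offset":[0,0.0058,-0.014],"angular":[0,0,0],"jaw":0},
  {"offset":[0,0.0136,-0.03],"angular":[0,0,0],"jaw":0},
  {"offset":[0,0.0225,-0.0455],"angular":[0,0,0],"jaw":0},
  {"offset":[0,0.031,-0.0582],"angular":[0,0,0],"jaw":0},
  {"offset":[0,0.04,-0.0703],"angular":[0,0,0],"jaw":0},
])

```text
time_s: 11.4
eef_pos: [554.8, 96.0, 259.5]
ee_rot: [-0.002, 0.776, 0.63, -0.002]
force: [-15.9, 3.6, 6.5]
grip_width: 0.124
```

Call:
move_arm([
  {"offset":[0,0,0],"angular":[0,0,0],"jaw":0},
  {"offset":[0,0,0],"angular":[0,0,0],"jaw":0},
  {"offset":[0,0,0],"angular":[0,0,0],"jaw":0},
])

```text
time_s: 11.78
eef_pos: [554.8, 96.0, 259.6]
ee_rot: [-0.002, 0.776, 0.63, -0.001]
force: [-18.2, 3.6, 9.6]
grip_width: 0.12
```

```bash
cat >> lid.py <<'E'
# near bar end at local y=-10
h3=W(q,(90,-10,106)); e=max(l[1:3],key=lambda x:x[1]); x=onplane(c,e,h3,ny)-h3; print('near end',e,'r',np.hypot(x@nx,x[2]),'ang',np.arctan2(x[2],-x@nx))
E
python3 lid.py; python3 -c "
from h import *
c=cam('side')['img'][90:290,210:430,::-1]; cv2.imwrite('pics/s3.png',cv2.resize(c,None,fx=3,fy=3,interpolation=2))"
```

```text
t 11.775 bar r 257.3810319069449 y 0.3425907121410998 angle 0.6787807518068205 F [-18.2   3.6   9.6] w 0.11964054704334372
cam bar r 250.96015821613136 ang 0.6023065863658149 159
red [0.744, 0.744] 247
near end [269.40259807 176.36667525] r 252.97359210570383 ang 0.6519562211243045
```

View pics/s3.png

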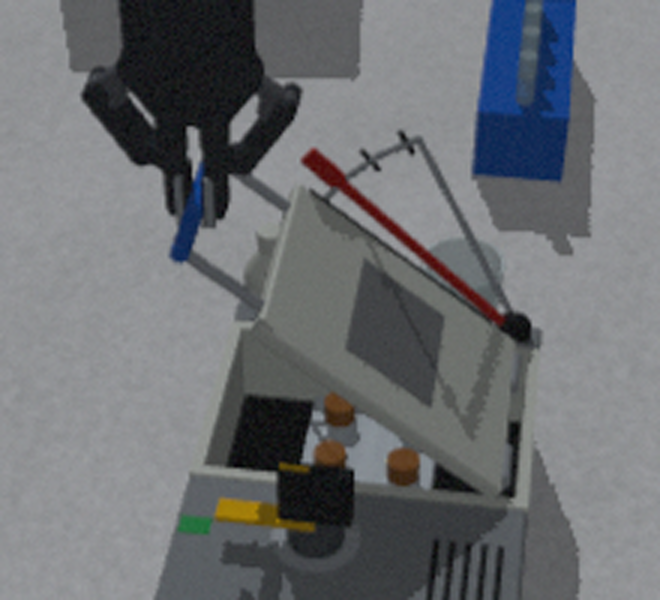

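Lid is near but still below the pointer (crop: lid left edge slopes less than the pointer). Tool-based and camera angles differ by about 0.027, so I measure the lid's edges directly.

```bash
cat > edges.py <<'E'
from m import *
q=np.load('q.npy');nx,ny=axes(q)
c=cam('side'); g=cv2.cvtColor(c['img'],cv2.COLOR_RGB2GRAY)
x0,y0=270,110
L=cv2.createLineSegmentDetector().detect(g[y0:275,x0:400])[0].reshape(-1,4)+[x0,y0,x0,y0]
for s in L:
    n=np.hypot(s[2]-s[0],s[3]-s[1])
    if n<25: continue
    o=[]
    for y in(119,-29,134):
        h=W(q,(90,y,106)); a,b=[onplane(c,e,h,ny)-h for e in(s[:2],s[2:])]
        if a@nx>b@nx:a,b=b,a
        v=b-a; o.append((y,round(float(np.arctan2(-v[2],v@nx)),3),'front',round(float(a@nx)),round(float(a[2])),'back',round(float(b@nx)),round(float(b[2]))))
    if .3<o[0][1]<1.0: print(s.round(0),*o,sep='\n   ')
E
python3 edges.py
```

```text
[344. 170. 310. 144.]
   (119, 0.693, 'front', -149, 140, 'back', -80, 82)
   (-29, 0.693, 'front', -124, 245, 'back', -67, 197)
   (134, 0.693, 'front', -152, 129, 'back', -81, 70)
[326. 150. 376. 194.]
   (119, 0.747, 'front', -118, 127, 'back', -12, 29)
   (-29, 0.747, 'front', -98, 234, 'back', -10, 153)
   (134, 0.747, 'front', -119, 116, 'back', -12, 17)
[320. 157. 348. 178.]
   (119, 0.667, 'front', -128, 110, 'back', -71, 64)
   (-29, 0.667, 'front', -107, 220, 'back', -59, 182)
   (134, 0.667, 'front', -130, 99, 'back', -72, 53)
[384. 205. 357. 185.]
   (119, 0.683, 'front', -52, 49, 'back', 6, 1)
   (-29, 0.683, 'front', -44, 169, 'back', 4, 130)
   (134, 0.683, 'front', -53, 37, 'back', 6, -12)
[333. 177. 358. 195.]
   (119, 0.68, 'front', -102, 64, 'back', -50, 22)
   (-29, 0.68, 'front', -85, 181, 'back', -42, 147)
   (134, 0.68, 'front', -103, 52, 'back', -50, 9)
[351. 225. 325. 206.]
   (119, 0.664, 'front', -118, -18, 'back', -59, -64)
   (-29, 0.664, 'front', -98, 113, 'back', -49, 75)
   (134, 0.664, 'front', -120, -32, 'back', -60, -78)
[299. 200. 330. 221.]
   (119, 0.671, 'front', -173, -8, 'back', -106, -61)
   (-29, 0.671, 'front', -144, 122, 'back', -88, 78)
   (134, 0.671, 'front', -176, -21, 'back', -108, -75)
[332. 222. 354. 238.]
   (119, 0.663, 'front', -102, -63, 'back', -50, -104)
   (-29, 0.663, 'front', -86, 76, 'back', -42, 42)
   (134, 0.663, 'front', -104, -78, 'back', -51, -119)
```

Call:
move_arm([
  {"offset":[0,0.002,-0.006],"angular":[0,0,0],"jaw":0},
  {"offset":[0,0.006,-0.011],"angular":[0,0,0],"jaw":0},
  {"offset":[0,0.01,-0.016],"angular":[0,0,0],"jaw":0},
  {"offset":[0,0.01,-0.016],"angular":[0,0,0],"jaw":0},
  {"offset":[0,0.01,-0.016],"angular":[0,0,0],"jaw":0},
])

```text
time_s: 12.55
eef_pos: [566.4, 93.5, 274.3]
ee_rot: [-0.0, 0.777, 0.63, -0.0]
force: [-5.3, 3.1, -0.8]
grip_width: 0.114
```

```bash
python3 lid.py; python3 edges.py
```

```text
t 12.55 bar r 258.12491504975947 y 0.3199511958874247 angle 0.7519727754276381 F [-5.3  3.1 -0.8] w 0.11408530040655854
cam bar r 249.88362026380233 ang 0.6776654958619834 164
red [0.744, 0.744] 246
near end [275.47761743 170.86743977] r 252.58329131676086 ang 0.7230892770208489
[326. 150. 376. 194.]
   (119, 0.745, 'front', -118, 127, 'back', -12, 29)
   (-29, 0.745, 'front', -99, 234, 'back', -10, 153)
   (134, 0.745, 'front', -120, 116, 'back', -12, 17)
[383. 205. 310. 144.]
   (119, 0.732, 'front', -149, 140, 'back', 6, 1)
   (-29, 0.732, 'front', -124, 245, 'back', 4, 129)
   (134, 0.732, 'front', -151, 129, 'back', 6, -12)
[336. 174. 360. 194.]
   (119, 0.723, 'front', -97, 71, 'back', -45, 25)
   (-29, 0.723, 'front', -81, 187, 'back', -38, 149)
   (134, 0.723, 'front', -98, 59, 'back', -46, 12)
[354. 224. 329. 204.]
   (119, 0.737, 'front', -110, -10, 'back', -54, -61)
   (-29, 0.737, 'front', -92, 120, 'back', -45, 78)
   (134, 0.737, 'front', -112, -23, 'back', -55, -75)
[303. 196. 346. 229.]
   (119, 0.731, 'front', -165, 5, 'back', -70, -79)
   (-29, 0.731, 'front', -137, 133, 'back', -59, 63)
   (134, 0.731, 'front', -167, -8, 'back', -71, -94)
```

```bash
python3 - <<'E'
from m import *
q=np.load('q.npy');nx,ny=axes(q)
h3=W(q,(90,-10,106)); c=cam('side')
x=onplane(c,(246.8,236.3),h3,ny)-h3; print('shut near end',np.hypot(x@nx,x[2]),np.arctan2(x[2],-x@nx))
# averaged images (noise), subpixel fits
g=np.mean([cv2.cvtColor(cam('side')['img'],cv2.COLOR_RGB2GRAY).astype(float) for _ in range(6)],0).astype(np.float32)
def edge(p0,p1,w=4):
    p0,p1=np.array(p0,float),np.array(p1,float);d=(p1-p0)/np.linalg.norm(p1-p0);n=np.array([-d[1],d[0]])
    t=np.linspace(.06,.94,60);k=np.linspace(-w,w,8*w+1)
    P=p0+np.outer(t,p1-p0); X=P[:,None]+k[None,:,None]*n
    v=cv2.remap(g,X[...,0].astype(np.float32),X[...,1].astype(np.float32),1)
    G=np.abs(np.gradient(cv2.GaussianBlur(v,(5,1),0),axis=1));s=k[G.argmax(1)]
    pts=P+s[:,None]*n
    for _ in range(3):
        vx,vy,a,b=cv2.fitLine(pts.astype(np.float32),cv2.DIST_HUBER,0,.01,.01).ravel(); r=(pts-[a,b])@[-vy,vx]; pts=pts[np.abs(r)<max(.6,2*r.std())]
    return np.array([a,b]),np.array([vx,vy]),len(pts),r.std()
for nm,p0,p1,y in(('lid right top',(303,196),(372,248.5),-29),('lid left top',(336,174),(360,194),119),('ptr',(326,150),(376,194),134)):
    a,d,n,sd=edge(p0,p1); h=W(q,(90,y,106)); A,B=[onplane(c,a+k*d,h,ny)-h for k in(-25,25)]
    v=B-A; v=v*np.sign(v@nx); print(nm,n,round(sd,2),'slope',np.arctan2(-v[2],v@nx),'offset above hinge line',A[2]*np.cos(.74)+A@nx*np.sin(.74))
i=cv2.cvtColor(g.astype(np.uint8),cv2.COLOR_GRAY2BGR); i=c['img'][120:270,250:400,::-1]; cv2.imwrite('pics/s4.png',cv2.resize(i,None,fx=4,fy=4,interpolation=2))
E
```

```text
shut near end 256.3916543170357 -0.015568883156776
lid right top 60 0.16 slope 0.7303193759270821 offset above hinge line 6.273744815984074
lid left top 58 0.19 slope 0.7299704502771085 offset above hinge line -13.17714853657884
ptr 53 0.1 slope 0.742712825515334 offset above hinge line 4.718944988664404
```

View pics/s4.png

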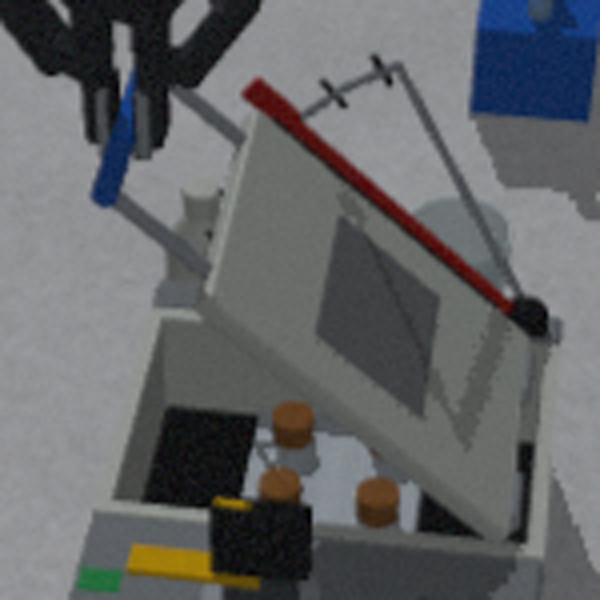

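Lid is nearly parallel to the pointer (bar end (275,171), pointer (312,140)→(377,196)). Edge slopes differ by about 0.012 and the bar end by about 0.005. A small nudge up of ~0.009 rad.

Call:
move_arm([
  {"offset":[0,0.0013,-0.002],"angular":[0,0,0],"jaw":0},
  {"offset":[0,0.0013,-0.002],"angular":[0,0,0],"jaw":0},
  {"offset":[0,0.0013,-0.002],"angular":[0,0,0],"jaw":0},
  {"offset":[0,0.0013,-0.002],"angular":[0,0,0],"jaw":0},
  {"offset":[0,0.0013,-0.002],"angular":[0,0,0],"jaw":0},
])

```text
time_s: 13.62
eef_pos: [567.7, 93.2, 276.0]
ee_rot: [-0.0, 0.777, 0.63, 0.0]
force: [-3.5, 4.3, -3.8]
grip_width: 0.116
```

```bash
python3 lid.py; python3 - <<'E'
from m import *
q=np.load('q.npy');nx,ny=axes(q); c=cam('side')
g=np.mean([cv2.cvtColor(cam('side')['img'],cv2.COLOR_RGB2GRAY).astype(float) for _ in range(6)],0).astype(np.float32)
def edge(p0,p1,w=4):
    p0,p1=np.array(p0,float),np.array(p1,float);d=(p1-p0)/np.linalg.norm(p1-p0);n=np.array([-d[1],d[0]])
    t=np.linspace(.06,.94,60);k=np.linspace(-w,w,8*w+1);P=p0+np.outer(t,p1-p0); X=P[:,None]+k[None,:,None]*n
    v=cv2.remap(g,X[...,0].astype(np.float32),X[...,1].astype(np.float32),1)
    s=k[np.abs(np.gradient(cv2.GaussianBlur(v,(5,1),0),axis=1)).argmax(1)];pts=P+s[:,None]*n
    for _ in range(3):
        vx,vy,a,b=cv2.fitLine(pts.astype(np.float32),cv2.DIST_HUBER,0,.01,.01).ravel(); r=(pts-[a,b])@[-vy,vx]; pts=pts[np.abs(r)<max(.6,2*r.std())]
    return np.array([a,b]),np.array([vx,vy]),len(pts),r.std()
for nm,p0,p1,y in(('lid right top',(303.5,195.5),(372,248.5),-29),('ptr',(326,150),(376,194),134)):
    a,d,n,sd=edge(p0,p1); h=W(q,(90,y,106)); A,B=[onplane(c,a+k*d,h,ny)-h for k in(-25,25)]
    v=B-A; v=v*np.sign(v@nx); print(nm,n,round(sd,2),'slope',np.arctan2(-v[2],v@nx),A[2]*np.cos(.74)+A@nx*np.sin(.74))
t=cam('top'); w=line(mask(t,'yellow',B_:=(225,150,420,330))); gr=line(mask(t,'green',B_))
a=W(q,(-20,-75,119)); v=onz(t,w[0],119)-a; print('tab',w[3],np.arctan2(-v@nx,v@ny))
y=line(mask(c,'yellow',(270,220,340,300))); v=onz(c,y[0],119)-a; print('tab side',y[3],np.arctan2(-v@nx,v@ny))
E
```

```text
t 13.625 bar r 258.2113969381178 y 0.2785778806872106 angle 0.7603662245530196 F [-3.5  4.3 -3.8] w 0.11644294214088288
cam bar r 249.63513662045452 ang 0.6854491662582337 158
red [0.748, 0.747] 212
near end [276.4643782  170.11084792] r 252.44851102142667 ang 0.7335713129179381
lid right top 60 0.18 slope 0.7397636568665074 7.859309379587259
ptr 51 0.11 slope 0.7430847039693306 4.724599853642587
tab 173 1.56826524340629
tab side 138 1.5869601232223485
```

Call:
move_arm([
  {"offset":[0,0,0],"angular":[0,0,0],"jaw":0},
  {"offset":[0,0,0],"angular":[0,0,0],"jaw":0},
  {"offset":[0,0,0],"angular":[0,0,0],"jaw":0},
  {"offset":[0,0,0],"angular":[0,0,0],"jaw":0},
])

```text
time_s: 14.58
eef_pos: [567.7, 93.2, 275.9]
ee_rot: [-0.0, 0.777, 0.63, 0.0]
force: [-3.1, 5.2, -2.1]
grip_width: 0.118
```

```bash
python3 lid.py; python3 -c "
from rig import ctrl
print(ctrl.finish_job())"
```

```text
t 14.575 bar r 258.19144493983316 y 0.25311186248163614 angle 0.7603260232688558 F [-3.1  5.2 -2.1] w 0.11800990007824673
cam bar r 249.46892649990986 ang 0.6840487627361899 157
red [0.748, 0.747] 212
near end [276.47239848 170.11242563] r 252.43671964560522 ang 0.7336037472152585
the job is handed in; nothing more can be done
None
```

I turned the latch to its green mark, then lifted the lid by the blue bar until it was in line with the red pointer. I handed the job in at about 14.6 s with the arm holding it still there. The job gives no verdict, so what follows is my own measurements.

- **Latch:** the tab measured 1.568 rad from the top camera and 1.587 from the side camera, against a target of 1.571.
- **Lid against pointer:**

| Measurement | Lid (rad) | Pointer (rad) |
|---|---|---|
| Edge slope, side camera | 0.740 | 0.743 |
| Bar end, corrected for its offset when shut | 0.749 | 0.744 |
| Tool position | 0.760 | – |

- **Where they disagree:** the tool figure is about 0.015 rad above the others. I put that down to the bar slipping slightly in the grip and to error in the hinge estimate, and I trusted the camera.
- **Pointer:** its edge slope did not change during the last adjustment. The colour reading moved from 0.744 to 0.748, probably because the lid now hides part of it.
- **Hold:** tool position and bar end stayed the same over the last second, with a wrist force of about 6 N. The highest I saw in any reading was about 21 N, during the lift.
- **Bottles and beaker:** the arm's path stayed clear of them, but I did not measure their positions again at the end.

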